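Load the leak-test press and hold its lever down

ROBOT

A 6-joint arm with a two-finger parallel gripper is mounted at the origin on a cart in front of the work surface, level with it; the furniture and walls round the work are solid. World frame = base frame: x ahead of the robot, y to its left, z up, the work surface at z = 0. Lengths are in m, angles in rad, forces in N, time in s.
With the tool pointing down it reaches from about 0.35 to 0.975 m from the base axis. Payload 4.9 kg.
Tool frame: the origin (TCP) lies on the front face of the gripper's body, between the roots of the fingers; the fingertips stand ctrl.finger_overhang ahead of it and the grasp point (between the pads) lies 54 mm ahead of it (ctrl.finger_overhang is the distance from the TCP to the fingertips, in m); z points along the fingers, y is the line along which they close (so a half turn about z gives the same grasp; the last joint's range is limited). The gripper opens to 85 mm and grips with 20 to 120 N. Pads are 22 mm wide; open, the fingers measure 114 mm over their backs; the gripper's body (76 mm by 85 mm) begins 54 mm behind the grasp point. The pads swing forward as they close: fully open they stand 13 mm farther back than shut.
Start: joints at [-1.317, 0.053, 1.613, -0, 1.476, -0.119], TCP at [0.228, -0.582, 0.304] pointing down, gripper open.
Joint ranges: [-3.01, 3.01], [-1.01, 2.22], [0.06, 2.58], [-1.02, 4.17], [0.09, 2.62], [-3.14, 3.14]. Speed limits (rad/s): [2.57, 2.57, 3.14, 3.14, 3.14, 3.14].

INTERFACE

Orientations are given as a rotation vector (axis times angle).
In Python, from station import ctrl, vision gives the robot as it stands. The module is installed in compiled form; this text tells all that it offers.
- The arm moves only by the tool drive_tool, never from a script. Its argument "rows" is a list of rows, each a list of 2 entries, a list of its own where there are three numbers: the shift along the tool's x, y, z in m, then the turn about the tool's z in rad. A call has 1 to 10 rows; each row shifts and turns the commanded pose from where the row before left it, along the tool's axes as they then stand; what a row does not reach is not made up. A row lasts 1/10 s, in which the tool goes at most 50 mm and 8.59 degrees, less where a joint would pass 70% of its speed; a pose out of reach is approached as far as the arm can. A call with a gripper value outside its range is refused whole. "jaw" is the closure, from 0 (fully open) to 1 (shut), set as the call begins (left out, the last holds). The fingers move at their own pace and stop on an object; "grip_force" is the grip in N (left out, the last holds). Time passes only in rows, so rows that do not move let the fingers close. It gives the time, the measured TCP pose, the force, the opening and the grip force at its end, in the units of the state.
- ctrl.get_obs(): the state, without advancing time (a new reading comes with each control period).
- vision.get_image(name): name is "scene" or "top" or "wrist"; returns a dict with "image" (384x512x3 uint8, blue, green, red), "vertical_fov" (degrees; the focal length in pixels is half the picture's height over the tangent of half this angle, whatever the lens; pixels are square), "cx", "cy" (the principal point, pixels), "R" (3x3) and "t" (3): a world point X has camera coordinates R X + t. Camera axes: x right, y down, z forward; pixel columns grow to the right and rows downward; lengths in m; the calibration is good to about 2 mm. A picture is of the moment at which its call begins. There is no depth.
- ctrl.finish_job(): hands the job in; it is judged then, once.
The state is a dict: "t": time; "q": joint angles; "dq": joint speeds; "effort": joint torques, N m; "tool_pos": TCP position; "tool_rot": TCP orientation; "contact_force": force on the tool from outside, world axes, zero at the start; "wrist_torque": the same for the moment, N m; "opening": finger opening in m; "grip_force": force on a finger pad.
Only numpy, scipy, OpenCV 4.12 (cv2) and the standard library are available. Lean on these libraries where they do the work, as an engineer would, in place of code of your own. Each camera call takes 0.05 s, during which the arm holds its last target. There are 200 camera calls.

TASK

The steel pipe adaptor standing in the white carrier tray is due for its leak test. With the blue press's red safety catch still on, take the tray by its black tab, lay it flat on the press's base plate and slide it fully home into the slotted guide, the adaptor staying seated upright in its pocket; only then flip the red catch over to clear the lever, pull the black-handled lever forward and down to its stop so that the rubber seal is pressed firmly on the adaptor, and finish while holding it there (it springs back if let go). Leave the grease pot, the roll of black tape and the spanner beside the press where they are.

Things in the scene. Friction and masses are not known exactly. Their poses are not given: they have to be found in the camera images.
- press: Blue C-frame bench press, fixed. Origin: on the ram axis at bench level; x points into the press (the way the tray slides in; the front looks to -x), y left, z up. Base plate: x -75 to 120, y +-65, top at z = 16 mm. Head and column: x -42 to 115, y +-36, from 98 mm up to 180 mm over the guide; gauge on top at x 72 to 98, y -16 to 40, to z = 262 mm.
- guide_mouth (a point): Middle of the tray guide's flared mouth, on the base plate's top (press x = -57, y = 0, z = 16 mm); axes as the press's. Mouth 89 mm wide, narrowing in 20 mm to 79 mm between two aluminium rails (press x = -35 to 45). Lips over the rails reach in to y = +-33 mm, 16.5 mm clear under them. A back stop at press x = 40 mm ends the tray's travel.
- tray: Loose white plastic carrier tray, 0.16 kg. Origin: underside, below its upright black grip tab; x points to its nose, z up. Plate x 80 to 165, y +-38, 14 mm thick; a tongue 34 mm wide, 12 thick joins it to the tab (32 mm in x, 12 mm in y, top at z = 60 mm). Home in the press its origin is at press x = -125, y = 0, z = 16 mm, both x axes in line.
- tray_grip (a point): Point on the tray's grip tab to take hold of: its middle, 42 mm above the tray's underside. Axes as the tray's; grip it across y (12 mm).
- tray_pocket (a point): Centre of the floor of the tray's rectangular pocket (29 x 33 mm, 8 mm deep), 125 mm ahead of the tray's origin and 6 mm above its underside. Home, it is on the ram axis (press x = y = 0, z = 22 mm).
- adaptor: Loose steel-coloured threaded pipe adaptor standing on its hexagon in the tray's pocket, hexagon 27 mm across the flats, 32 mm tall. Origin: centre of its underside; z up.
- seal_foot: Black rubber-faced seal foot, 25 mm across, sprung (2 N/mm) under the press's ram. At rest its face hangs 78 mm above the bench on the ram axis, 24 mm above an adaptor that is home; the lever lowers the ram 30 mm per rad. Origin: on the ram axis, 78 mm below the face.
- catch (a joint): Angle of the red-knobbed safety catch in rad: 0 = on (a dark nose stands in front of the lever's shank and blocks it), 1.5 = flipped fully over towards the middle of the head. The lever is free above about 1.1. It stays where it is left; about 1 to 1.5 N at the knob moves it.
- catch_knob (a point): Centre of the catch's red ball knob (18 mm diameter), on a thin rod 45 mm from the catch's axis. On: it leans 35 degrees outward (to the press's -y) from upright. It is flipped by swinging it over the top towards the press's +y.
- catch_axis (a point): Point on the catch's axis abreast of the knob, fixed on the press (press x = -55, y = -28, z = 188 mm). The axis runs along the press's x.
- lever (a joint): Angle of the press's pull lever in rad: 0 = at rest, leaning 15 degrees back from upright; grows as it is pulled forward (to the press's -x) and down, to the stop at 1.05. Sprung back to 0; about 2 N at the grip at the start, rising to about 9 N at the stop. The seal meets the adaptor at about 0.8.
- lever_grip (a point): Middle of the lever's black round grip, a horizontal bar 22 mm thick and 90 mm long along the press's y, 130 mm from the lever's axis. At rest about 271 mm above the bench. The steel shank joins it at its inner end. Keep clear of the gauge comparator (up to 370 mm tall) that stands on the bench in front of the press, to the right of the tray's way in.
- lever_hinge (a point): Point on the lever's axis abreast of the middle of the grip, fixed on the press (press x = 0, y = -121, z = 145 mm). The axis runs along the press's y.
- grease_pot: Bystander: small white tin with a red lid, 60 mm across, 43 mm tall; origin at the centre of its underside.
- thread_tape: Bystander: roll of black tape, 62 mm across, 19 mm tall; origin at the centre of its underside.
- spanner_13: Bystander: small combination spanner, 153 mm long (its y), 9 mm thick, lying flat; origin at its middle, underside.

How it is judged:
By the outcome, as a careful person would: the job done as asked, in the order asked, and still so for the second after the job is handed in, while the arm keeps its last pose, push and grip.
It also fails if it takes over 72 s, if anything falls off the work surface, if the arm or the gripper's body presses on something with over 40 N, if the wrist force passes 120 N, or if a joint passes its speed limit or range.

## Working session

There is one attempt and no reset: what is moved stays moved. The work goes in short steps, Python scripts to look and compute and a tool call to move; the robot and the scene stay as the last step left them, time stands still between calls to the robot, and variables do not carry over. Pictures are saved under pics/ and viewed, at most 10 in all, crops included, and the job is handed in when it is done.

Besides the shell and the picture viewer there is one more tool, called as name(argument=value, ...), one argument or row to a line, values as JSON. drive_tool: Moves the arm, as the interface text tells. Its arguments: {"type":"object","properties":{"rows":{"type":"array","items":{"type":"array"}},"jaw":{"type":"number"},"grip_force":{"type":"number"}},"required":["rows"]}

```bash
mkdir -p pics
cat > h.py <<'E'
import numpy as np, cv2
from scipy.spatial.transform import Rotation as Ro
from station import ctrl, vision
def K(d):
    f=d["image"].shape[0]/2/np.tan(np.radians(d["vertical_fov"])/2); return f,d["cx"],d["cy"]
def ray(d,u,v):
    f,cx,cy=K(d); R=np.array(d["R"]);t=np.array(d["t"])
    return -R.T@t, R.T@np.array([(u-cx)/f,(v-cy)/f,1])
def onz(d,u,v,z):
    c,r=ray(d,u,v); return c+r*(z-c[2])/r[2]
def proj(d,X):
    f,cx,cy=K(d); p=np.array(d["R"])@np.array(X)+np.array(d["t"]); return np.array([cx+f*p[0]/p[2],cy+f*p[1]/p[2]])
def tri(d1,p1,d2,p2):
    A=[];b=[]
    for d,p in((d1,p1),(d2,p2)):
        c,r=ray(d,*p); r/=np.linalg.norm(r); P=np.eye(3)-np.outer(r,r); A.append(P);b.append(P@c)
    return np.linalg.lstsq(np.vstack(A),np.hstack(b),rcond=None)[0]
E
python3 - <<'E'
from h import *
import pickle
D={}
for n in("scene","top"):
    d=vision.get_image(n);D[n]=d;cv2.imwrite(f"pics/{n}0.png",cv2.resize(d["image"],(800,600),interpolation=cv2.INTER_CUBIC))
    print(n,d["vertical_fov"],d["cx"],d["cy"],-np.array(d["R"]).T@np.array(d["t"]))
pickle.dump(D,open("d0.pkl","wb"))
o=ctrl.get_obs();print(o,ctrl.finger_overhang)
print(Ro.from_rotvec(o["tool_rot"]).as_matrix().round(3))
E
```

```text
scene 52.35871193391638 265.13574811839624 197.7236349161077 [0.19057801 0.57697071 0.83365489]
top 53.01436500215428 247.55083999135454 190.08133931891098 [0.41602639 0.02012121 1.13241174]
{'t': 0.1, 'q': array([-1.31697905e+00,  5.33027951e-02,  1.61414810e+00, -4.88851740e-06,
        1.47599309e+00, -1.18999941e-01]), 'dq': array([-0.00096329, -0.00185812, -0.00213583,  0.00073128,  0.00129669,
       -0.00016674]), 'effort': array([ 3.97815602e-04, -3.94908679e+01, -3.71360779e+01, -1.34661018e-04,
        3.94651172e-03,  2.19074968e-05]), 'tool_pos': array([ 0.22754246, -0.58165189,  0.30278355]), 'tool_rot': array([-3.08535328e+00, -5.81892711e-01,  2.03387426e-04]), 'contact_force': array([ 0.0039754 , -0.36160413,  0.11203076]), 'wrist_torque': array([0.01767911, 0.05815932, 0.05620604]), 'grip_force': 0.0, 'opening': 0.08516133057844426} 0.0726
[[ 0.931  0.364 -0.   ]
 [ 0.364 -0.931  0.002]
 [ 0.    -0.002 -1.   ]]
```

View pics/scene0.png

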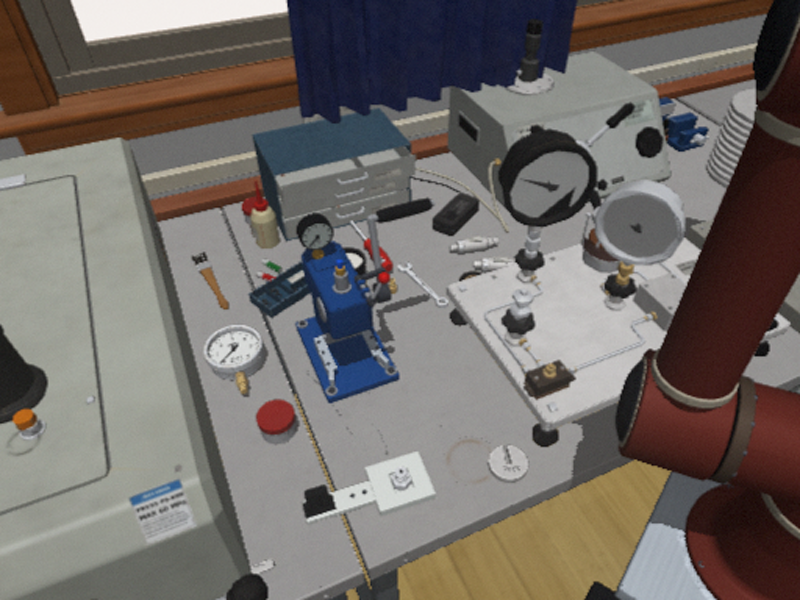

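View pics/top0.png

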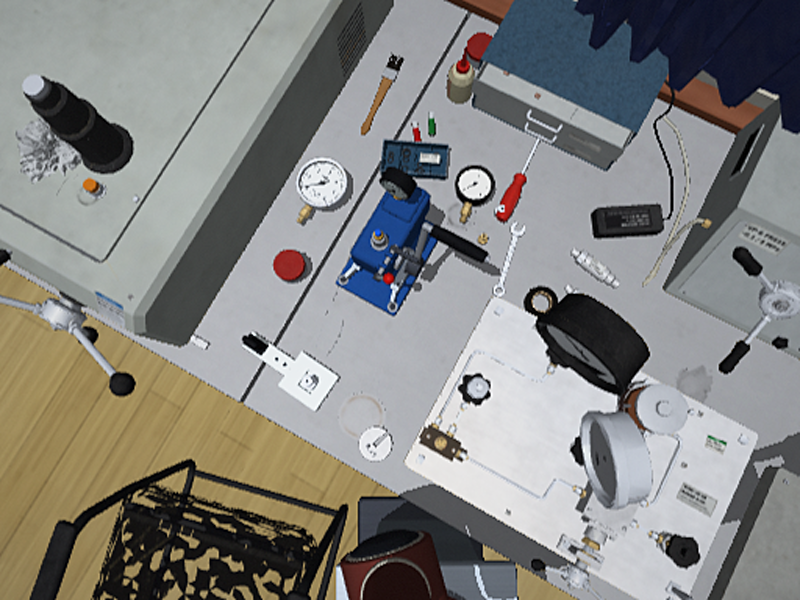

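The scene picture shows the tray lower centre, with its tab at (317,500) and plate at (400,482), the blue press at (345,330), the red knob at (383,277) and the lever grip at (403,210). In the top picture the tab is at (255,342), plate (308,380), press front edge (337,285)-(397,313), knob (388,279) and grip (457,243).

Run:
```python
from h import *
import pickle
D=pickle.load(open("d0.pkl","rb"));T=D["top"];S=D["scene"]
def blob(d,mask,seed):
    n,l,st,c=cv2.connectedComponentsWithStats(mask.astype(np.uint8))
    i=min(range(1,n),key=lambda i:np.hypot(*(c[i]-seed))+(1e3 if st[i,4]<12 else 0)); return (l==i),c[i],st[i]
s=.64
out={}
for n,d,ps,pk,pg,pr,pb in(("top",T,(310,380),(388,279),(462,244),(290,265),(375,260)),("scene",S,(400,482),(383,277),(405,210),(276,418),(345,330))):
    im=d["image"];hsv=cv2.cvtColor(im,cv2.COLOR_BGR2HSV);H,Sa,V=[hsv[...,i].astype(int) for i in range(3)]
    w=(V>215)&(Sa<25)
    m,c,st=blob(d,w,np.array(ps)*s);
    m2=cv2.morphologyEx(m.astype(np.uint8),cv2.MORPH_CLOSE,np.ones((9,9)));m2=cv2.morphologyEx(m2,cv2.MORPH_OPEN,np.ones((17,17)))
    cn=max(cv2.findContours(m2,0,1)[0],key=cv2.contourArea);r=cv2.minAreaRect(cn)
    P=np.array([onz(d,*p,.014) for p in cv2.boxPoints(r)]);print(n,"plate",c,st,P[:,:2].round(3).tolist(),"ctr",P.mean(0).round(4),np.linalg.norm(P-np.roll(P,1,0),axis=1).round(3))
    red=((H<8)|(H>172))&(Sa>150)&(V>90)
    m,k,st=blob(d,red,np.array(pk)*s);print("knob",k,st)
    m,p,_=blob(d,red,np.array(pr)*s);print("pot",p,onz(d,*p,.043).round(3))
    bl=(V<45)
    m,g,st=blob(d,bl,np.array(pg)*s)
    yx=np.argwhere(m)[:,::-1].astype(np.float32);print("grip",g,st,cv2.minAreaRect(yx))
    m,tb,st=blob(d,bl,np.array((255,342) if n=="top" else (317,497))*s);yx=np.argwhere(m)[:,::-1].astype(np.float32)
    rr=cv2.minAreaRect(yx);print("tab",tb,st,rr,"z60",onz(d,*rr[0],.06).round(3))
    out[n]=(k,g,tb)
    x,y,a,b=[int(v*s) for v in((230,170,280,250) if n=="top" else (230,170,240,360))]
    q=im[y:y+b,x:x+a];f=4 if n=="top" else 3;f=min(800/a,600/b);print("crop",x,y,f);cv2.imwrite(f"pics/c_{n}.png",cv2.resize(q,None,fx=f,fy=f,interpolation=cv2.INTER_CUBIC))
for i,nm in enumerate(("knob","grip","tab")): print(nm,tri(T,out["top"][i],S,out["scene"][i]).round(4))
```

```text
top plate [191.54279523 240.2524377 ] [155 220  61  43 923] [[0.523, 0.266], [0.522, 0.178], [0.441, 0.178], [0.442, 0.265]] ctr [0.4821 0.2219 0.014 ] [0.081 0.088 0.081 0.087]
knob [248.1   177.625] [245 174   7   8  40]
pot [184.45890411 169.04452055] [0.69  0.244 0.043]
grip [293.19003115 155.68535826] [275 144  37  24 321] ((292.9000549316406, 155.70001220703125), (38.9075813293457, 8.497058868408203), 26.56505012512207)
tab [162.81081081 219.66666667] [155 214  17  13 111] ((162.47299194335938, 219.3378448486328), (16.042173385620117, 7.439848899841309), 35.53767776489258) z60 [0.541 0.301 0.06 ]
crop 147 108 3.75Traceback (most recent call last):
  File "<stdin>", line 14, in <module>
ValueError: max() iterable argument is empty
```

View pics/c_top.png

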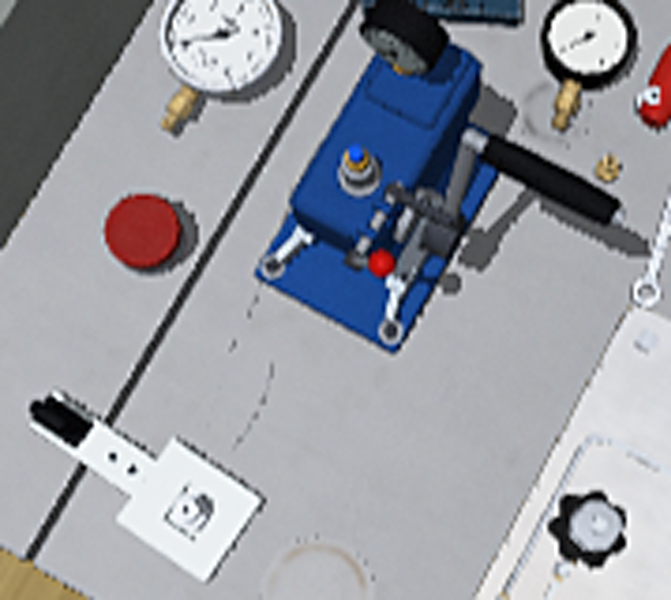

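The top crop shows the plate's corners at (176,437), (265,500), (207,580), (118,517) and the press front corners at (257,275) and (395,352). I'll refine both poses from these points, plus the knob and lever grip.

Run:
```python
from h import *
import pickle
from scipy.optimize import least_squares
D=pickle.load(open("d0.pkl","rb"));T=D["top"];S=D["scene"]
c=lambda p:np.array(p)/3.75+[147,108]-0.37
s=lambda p:np.array(p)*.64-.18
def blobc(d,seed,f):
    hsv=cv2.cvtColor(d["image"],cv2.COLOR_BGR2HSV).astype(int);m=f(hsv[...,0],hsv[...,1],hsv[...,2]).astype(np.uint8)
    n,l,st,cc=cv2.connectedComponentsWithStats(m)
    i=min((i for i in range(1,n) if st[i,4]>12),key=lambda i:np.hypot(*(cc[i]-seed)));r=cv2.minAreaRect(np.argwhere(l==i)[:,::-1].astype(np.float32));print(cc[i],st[i],r);return cc[i]
red=lambda H,Sa,V:((H<8)|(H>172))&(Sa>150)&(V>90)
kS=blobc(S,s((383,277)),red); gS=blobc(S,s((405,210)),lambda H,Sa,V:V<45);kT=[248.1,177.6];gT=[292.9,155.7]
print("knob",tri(T,kT,S,kS),"grip",tri(T,gT,S,gS))
obs=[(T,(-.075,.065,.016),c((257,275))),(T,(-.075,-.065,.016),c((395,352))),(T,(-.055,-.0538,.2249),kT),(T,(.0336,-.121,.2706),gT),
 (S,(-.075,.065,.016),s((325,397))),(S,(-.075,-.065,.016),s((398,376))),(S,(-.055,-.0538,.2249),kS),(S,(.0336,-.121,.2706),gS)]
def X(v,p): a=v[2];return [v[0]+np.cos(a)*p[0]-np.sin(a)*p[1],v[1]+np.sin(a)*p[0]+np.cos(a)*p[1],p[2]]
def fit(obs,v0):
    r=least_squares(lambda v:np.hstack([proj(d,X(v,p))-u for d,p,u in obs]),v0,loss="soft_l1");print(r.x.round(4),"deg",np.degrees(r.x[2]).round(2));print(np.hstack([proj(d,X(r.x,p))-u for d,p,u in obs]).round(1));return r.x
P=np.array([onz(T,*c(p),.014) for p in((176,437),(265,500),(207,580),(118,517))])
print(P.round(4),np.linalg.norm(P-np.roll(P,1,0),axis=1))
f=onz(T,*c((257,275)),.016);g=onz(T,*c((395,352)),.016);e=f-g;print("front",f,g,np.linalg.norm(e))
a=np.arctan2(-e[0],e[1]);m=(f+g)/2
pp=fit(obs,[m[0]+.075*np.cos(a),m[1]+.075*np.sin(a),a])
# tray: corners (x80,+38),(165,+38),(165,-38),(80,-38)
cor=[(.08,.038,.014),(.165,.038,.014),(.165,-.038,.014),(.08,-.038,.014)]
uT=[(176,437),(265,500),(207,580),(118,517)]
uS=[(366,468),(419,453),(435,493),(380,511)]
dx=P[1]-P[0];at=np.arctan2(dx[1],dx[0]);ct=P.mean(0);v0=[ct[0]-.1225*np.cos(at),ct[1]-.1225*np.sin(at),at]
print("v0",v0)
tp=fit([(T,p,c(u)) for p,u in zip(cor,uT)]+[(S,p,s(u)) for p,u in zip(cor,uS)],v0)
for h in(-.016,.016): print(proj(T,X(tp,(h,0,.06))))
print("tape etc: press->home origin",X(pp,(-.125,0,.016)))
i=S["image"][280:340,170:300];cv2.imwrite("pics/c_scene.png",cv2.resize(S["image"][100:340,140:300],None,fx=2.5,fy=2.5,interpolation=cv2.INTER_CUBIC))
```

```text
[245.96808511 171.34042553] [242 159   9  22  94] ((246.20819091796875, 169.66928100585938), (7.734908103942871, 20.896726608276367), 3.5763344764709473)
[258.03137255 134.31764706] [241 128  35  14 255] ((258.2059020996094, 134.32354736328125), (7.518604755401611, 34.68259048461914), 75.96376037597656)
knob [0.6137759  0.05061836 0.24892076] grip [ 0.65695084 -0.05457869  0.27242293]
[[0.5307 0.2207 0.014 ]
 [0.4806 0.151  0.014 ]
 [0.4206 0.1957 0.014 ]
 [0.4696 0.2652 0.014 ]] [0.07557639 0.08579196 0.07479744 0.08506325]
front [0.65794205 0.15681823 0.016     ] [0.59357042 0.04841634 0.016     ] 0.12607408208577137
[ 0.6926  0.0649 -0.5526] deg -31.66
[-0.9 -1.6 -0.2 -0.4  1.4  0.5  0.5  0.   0.2  0.8  0.1 -1.  -0.2  6.6
 -0.1  0.2]
v0 [np.float64(0.5469629661700084), np.float64(0.30755942193331787), np.float64(-2.1949929872976113)]
[ 0.546   0.3075 -2.1952] deg -125.78
[ 0.1  0.2 -0.1  0.1 -0.   0.7  0.1  0.4 -0.5 -0.8 -0.4 -1.3  0.2  0.5
 -0.3  0.2]
[155.71981472 214.5708676 ]
[164.65785151 220.97110216]
tape etc: press->home origin [np.float64(0.5862509241993699), np.float64(0.13047321355635355), 0.016]
```

View pics/c_scene.png

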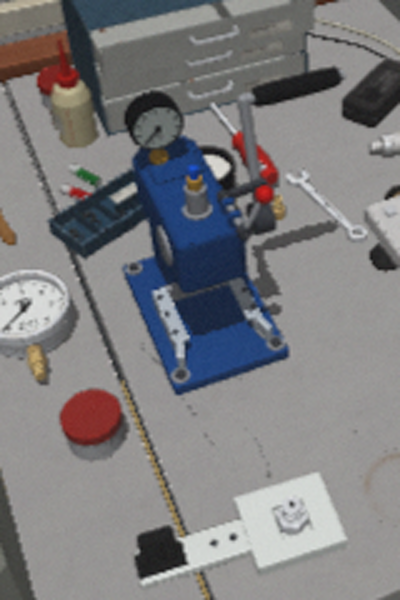

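The scene crop agrees with the fit: the press knob is at (265,193) and the tray, pot and spanner are where expected. First I'll raise the arm, then locate the tall gauges before swinging across.

drive_tool(
  rows=[
    [[0,0,-0.04],0],
    [[0,0,-0.05],0],
    [[0,0,-0.05],0],
    [[0,0,-0.05],0],
    [[0,0,-0.03],0],
  ],
  jaw=0.35,
)

```text
t: 0.6
tool_pos: [0.2276, -0.5819, 0.5289]
tool_rot: [3.082, 0.581, 0.001]
contact_force: [0.2, -0.3, -0.6]
opening: 0.0555
grip_force: 0.0
```

```bash
cat >> h.py <<'E'
PR=[0.6926,0.0649,np.radians(-31.66)]; TR=[0.546,0.3075,np.radians(-125.78)]
def W(v,p): a=v[2];return np.array([v[0]+np.cos(a)*p[0]-np.sin(a)*p[1],v[1]+np.sin(a)*p[0]+np.cos(a)*p[1],p[2]])
def inv(v,p): a=v[2];d=np.array(p[:2])-v[:2];return np.array([np.cos(a)*d[0]+np.sin(a)*d[1],-np.sin(a)*d[0]+np.cos(a)*d[1],p[2]]).round(4)
def st():
    o=ctrl.get_obs();R=Ro.from_rotvec(o["tool_rot"]).as_matrix();return o,np.array(o["tool_pos"]),R,np.arctan2(R[1,0],R[0,0])
def go(target,yaw=None):
    o,p,R,y=st();print("t",round(o["t"],2),"pos",p.round(4),"press",inv(PR,p),"yaw",np.degrees(y).round(2),"tilt",R[:,2].round(3),"F",o["contact_force"].round(1),"open",round(o["opening"],4),"q",o["q"].round(2))
    print(" tool-shift",(R.T@(np.array(target)-p)).round(4), "turn",None if yaw is None else -((yaw-y+np.pi)%(2*np.pi)-np.pi).round(4))
E
python3 - <<'E'
from h import *
import pickle
D=pickle.load(open("d0.pkl","rb"));T=D["top"];S=D["scene"]
s=lambda p:np.array(p)*.64-.18
for n,a,b in(("dialtop",(592,340),(547,178)),("grey",(615,455),(638,225))):
    X=tri(T,s(a),S,s(b));print(n,X.round(3),"press",inv(PR,X))
for p in((405,460),(497,300)): X=onz(T,*s(p),.05);print("board",X.round(3),inv(PR,X))
for n,a,z in(("spanner",(510,260),.009),("tape",(540,300),.019)): X=onz(T,*s(a),z);print(n,X.round(3),inv(PR,X))
g=W(TR,(0,0,.25));go(g,np.radians(54.2))
E
```

```text
dialtop [ 0.505 -0.232  0.295] press [-0.0035 -0.3514  0.2955]
grey [ 0.351 -0.264  0.25 ] press [-0.1186 -0.4594  0.2503]
board [0.332 0.033 0.05 ] [-0.2899 -0.2161  0.05  ]
board [ 0.612 -0.14   0.05 ] [ 0.0388 -0.2171  0.05  ]
spanner [ 0.696 -0.175  0.009] [ 0.1288 -0.2023  0.009 ]
tape [ 0.615 -0.224  0.019] [ 0.0862 -0.2869  0.019 ]
t 0.6 pos [ 0.2276 -0.5819  0.5289] press [-0.0563 -0.7946  0.5289] yaw 21.36 tilt [ 0.001 -0.005 -1.   ] F [ 0.2 -0.3 -0.6] open 0.0555 q [-1.32  0.01  1.29 -0.    1.84 -0.12]
 tool-shift [ 0.6206 -0.7138  0.2746] turn -0.5732
```

drive_tool(
  rows=[
    [[0.02,-0.023,0],0],
    [[0.03,-0.035,0],0],
    [[0.032,-0.037,0],0],
    [[0.032,-0.037,0],0],
    [[0.032,-0.037,0],0],
    [[0.032,-0.037,0],0],
    [[0.032,-0.037,0],0],
    [[0.032,-0.037,0],0],
    [[0.032,-0.037,0],0],
    [[0.032,-0.037,0],0],
  ],
  jaw=0.35,
)

```text
t: 1.6
tool_pos: [0.3837, -0.139, 0.5235]
tool_rot: [3.087, 0.581, 0.0]
contact_force: [1.3, -0.0, -0.7]
opening: 0.0555
grip_force: 0.0
```

drive_tool(
  rows=[
    [[0.032,-0.037,0],0],
    [[0.032,-0.037,0],0],
    [[0.032,-0.037,0],0],
    [[0.032,-0.037,0],0],
    [[0.032,-0.037,0],0],
    [[0.032,-0.037,0],0],
    [[0.032,-0.037,0],0],
    [[0.032,-0.037,0],0],
    [[0.03,-0.034,0.03],0],
    [[0.02,-0.022,0.045],0],
  ],
)

```text
t: 2.6
tool_pos: [0.5392, 0.2959, 0.4563]
tool_rot: [-3.085, -0.585, -0.009]
contact_force: [0.6, 0.2, 0.1]
opening: 0.0555
grip_force: 0.0
```

drive_tool(
  rows=[
    [[0,0,0.045],-0.14],
    [[0,0,0.045],-0.14],
    [[0,0,0.045],-0.14],
    [[0,0,0.04],-0.1],
    [[0,0,0.02],-0.05],
    [[0,0,0],0],
  ],
)

```text
t: 3.2
tool_pos: [0.5362, 0.292, 0.254]
tool_rot: [-2.798, -1.426, 0.015]
contact_force: [0.3, -0.1, -0.5]
opening: 0.0555
grip_force: 0.0
```

Run:
```python
from h import *
go(W(TR,(0,0,.25)),np.radians(54.2))
d=vision.get_image("wrist");cv2.imwrite("pics/w1.png",d["image"])
for h in((-.016,-.006),(.016,-.006),(.016,.006),(-.016,.006)): print(proj(d,W(TR,(*h,.06))).round(1))
for h in((.08,.038),(.165,.038),(.165,-.038),(.08,-.038)): print("plate",proj(d,W(TR,(*h,.014))).round(1))
```

```text
t 3.2 pos [0.5362 0.292  0.254 ] press [-0.2524  0.1112  0.254 ] yaw 54.01 tilt [-0.009 -0.004 -1.   ] F [ 0.3 -0.1 -0.5] open 0.0555 q [0.38 0.06 1.69 0.   1.4  1.01]
 tool-shift [ 0.0183 -0.0011  0.0038] turn -0.0033
[248.6 142.3]
[248.9 180.4]
[263.2 180.3]
[263.3 142.3]
plate [293.2 229.8]
plate [291.1 301.4]
plate [222.3 301.4]
plate [219.7 230. ]
```

View pics/w1.png

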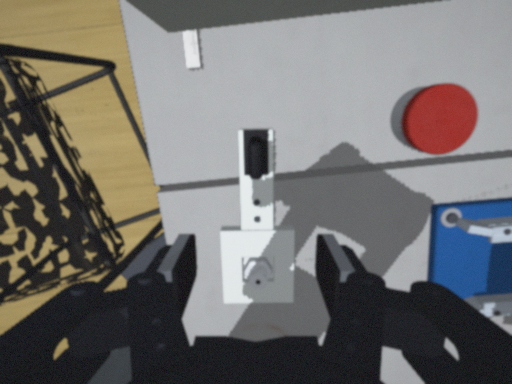

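The wrist picture shows the tab top at about (256,158) and the plate spanning (221-294, 229-303), within 2 px of prediction. Descending.

drive_tool(
  rows=[
    [[0.01,-0.001,0.01],0],
    [[0.008,0,0.02],0],
    [[0,0,0.03],0],
    [[0,0,0.03],0],
    [[0,0,0.03],0],
    [[0,0,0.02],0],
    [[0,0,0.01],0],
    [[0,0,0.006],0],
    [[0,0,0],0],
    [[0,0,0],0],
  ],
)

```text
t: 4.25
tool_pos: [0.5493, 0.3086, 0.1053]
tool_rot: [2.799, 1.427, 0.005]
contact_force: [-1.1, 0.7, 0.5]
opening: 0.0555
grip_force: 0.0
```

Run:
```python
from h import *
go(W(TR,(0,0,.096)),np.radians(54.2))
```

```text
t 4.25 pos [0.5493 0.3086 0.1053] press [-0.2499  0.1322  0.1053] yaw 54.01 tilt [ 0.003  0.001 -1.   ] F [-1.1  0.7  0.5] open 0.0555 q [0.39 0.26 1.74 0.   1.14 1.02]
 tool-shift [-0.0028 -0.002   0.0093] turn -0.0032
```

drive_tool(
  rows=[
    [[-0.002,-0.001,0.006],0],
    [[-0.001,-0.001,0.0035],0],
    [[0,0,0],0],
  ],
)

```text
t: 4.55
tool_pos: [0.5442, 0.3066, 0.0935]
tool_rot: [-2.799, -1.427, 0.002]
contact_force: [0.3, -0.3, -1.0]
opening: 0.0553
grip_force: 0.0
```

drive_tool(
  rows=[
    [[0,0,0],0],
    [[0,0,0],0],
    [[0,0,0],0],
    [[0,0,0],0],
    [[0,0,0],0],
    [[0,0,0],0],
    [[0,0,0],0],
    [[0,0,0],0],
  ],
  jaw=1,
  grip_force=100,
)

```text
t: 5.35
tool_pos: [0.5452, 0.307, 0.0945]
tool_rot: [2.799, 1.427, 0.002]
contact_force: [1.3, 0.5, 1.4]
opening: 0.0109
grip_force: 97.5
```

drive_tool(
  rows=[
    [[0,0,-0.003],0],
    [[0,0,-0.006],0],
    [[0,0,-0.01],0],
    [[0,0,-0.014],0],
    [[0,0,-0.014],0],
    [[0,0,-0.01],0],
    [[0,0,-0.004],0],
    [[0,0,0],0],
  ],
)

```text
t: 6.15
tool_pos: [0.5453, 0.307, 0.1564]
tool_rot: [2.799, 1.427, 0.003]
contact_force: [0.2, 0.8, -2.4]
opening: 0.0108
grip_force: 97.3
```

Run:
```python
from h import *
go(W(TR,(0,0,.156)),np.radians(148.34))
d=vision.get_image("scene");cv2.imwrite("pics/s2.png",cv2.resize(d["image"][240:380,130:330],None,fx=3,fy=3,interpolation=cv2.INTER_CUBIC))
```

```text
t 6.15 pos [0.5453 0.307  0.1564] press [-0.2525  0.1288  0.1564] yaw 54.02 tilt [ 0.002  0.001 -1.   ] F [ 0.2  0.8 -2.4] open 0.0108 q [0.39 0.18 1.73 0.   1.23 1.02]
 tool-shift [0.0008 0.0003 0.0004] turn -1.6462
```

View pics/s2.png

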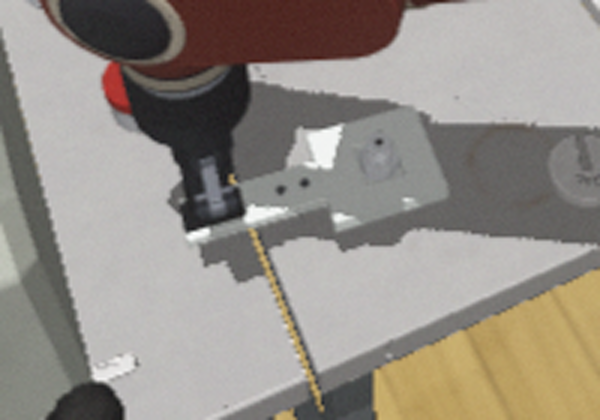

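The tray is lifted level with the adaptor upright at (378,158). Next I'll rotate it in line with the press.

drive_tool(
  rows=[
    [[0,0,0],-0.04],
    [[0,0,0],-0.08],
    [[0,0,0],-0.12],
    [[0,0,0],-0.12],
    [[0,0,0],-0.12],
    [[0,0,0],-0.12],
    [[0,0,0],-0.12],
    [[0,0,0],-0.12],
    [[0,0,0],-0.12],
    [[0,0,0],-0.12],
  ],
)

```text
t: 7.2
tool_pos: [0.5441, 0.3065, 0.1538]
tool_rot: [-1.66, -2.665, 0.003]
contact_force: [0.4, -0.6, -2.1]
opening: 0.0111
grip_force: 97.4
```

drive_tool(
  rows=[
    [[0,0,0],-0.12],
    [[0,0,0],-0.12],
    [[0,0,0],-0.12],
    [[0,0,0],-0.11],
    [[0,0,0],-0.07],
    [[0,0,0],-0.03],
    [[0,0,0],0],
    [[0,0,0],0],
  ],
)

```text
t: 8.0
tool_pos: [0.5446, 0.3067, 0.1546]
tool_rot: [-0.853, -3.023, 0.001]
contact_force: [0.0, -0.3, -2.1]
opening: 0.0111
grip_force: 97.3
```

Run:
```python
from h import *
go(W(PR,(-.235,0,.156)),np.radians(148.34))
```

```text
t 8.0 pos [0.5446 0.3067 0.1546] press [-0.2529  0.1281  0.1546] yaw 148.5 tilt [-0.001 -0.    -1.   ] F [ 0.  -0.3 -2.1] open 0.0111 q [ 0.39  0.19  1.73  0.    1.23 -0.63]
 tool-shift [-0.0176 -0.1282 -0.0013] turn 0.0028
```

drive_tool(
  rows=[
    [[0,-0.006,0],0.003],
    [[0,-0.012,0],0],
    [[0,-0.016,0],0],
    [[0,-0.02,0],0],
    [[0,-0.02,0],0],
    [[0,-0.02,0],0],
    [[0,-0.016,0.005],0],
    [[0,-0.012,0.01],0],
    [[0,-0.006,0.01],0],
    [[0,0,0.005],0],
  ],
)

```text
t: 9.0
tool_pos: [0.4765, 0.197, 0.1233]
tool_rot: [-0.857, -3.02, 0.002]
contact_force: [-0.8, -0.0, -1.7]
opening: 0.0106
grip_force: 97.4
```

Run:
```python
from h import *
import pickle
d=vision.get_image("wrist");e=vision.get_image("top")
go(W(PR,(-.235,0,.156)),np.radians(148.34))
pickle.dump((d,e),open("d3.pkl","wb"))
o,p,R,y=st();tv=[p[0],p[1],y-np.pi];z=p[2]-.0945
for n,im in(("w",d),("t",e)):
  for h in((.08,.038),(.165,.038),(.165,-.038),(.08,-.038)): print(n,"plate",proj(im,W(tv,(*h,z+.014))).round(1))
  for h in((-.075,.065,.016),(-.075,-.065,.016),(-.035,.0395,.016),(-.035,-.0395,.016)): print(n,"press",proj(im,W(PR,h)).round(1))
a=cv2.resize(d["image"],(640,480));b=e["image"][120:240,180:300];b=cv2.resize(b,(160*3,480),interpolation=cv2.INTER_CUBIC)
cv2.imwrite("pics/w3.png",cv2.resize(d["image"],(800,600),interpolation=cv2.INTER_CUBIC))
```

```text
t 9.1 pos [0.4771 0.1977 0.1237] press [-2.532e-01 -1.000e-04  1.237e-01] yaw 148.37 tilt [-0.002 -0.    -1.   ] F [ 0.5 -0.5 -1.9] open 0.0109 q [ 0.25 -0.02  2.    0.    1.16 -0.77]
 tool-shift [-0.0181  0.0001 -0.0323] turn 0.0005
w plate [324.  370.1]
w plate [316.8 478.6]
w plate [198.5 478.4]
w plate [191.5 370. ]
w press [346.1 450.5]
w press [169.  450.2]
w press [309.  489.9]
w press [205.9 489.6]
t plate [203.2 210.9]
t plate [218.6 185.8]
t plate [241.1 198.9]
t plate [225.8 224.4]
t press [214.2 179.4]
t press [251.8 201.1]
t press [228.5 172.2]
t press [251.2 185.3]
```

View pics/w3.png

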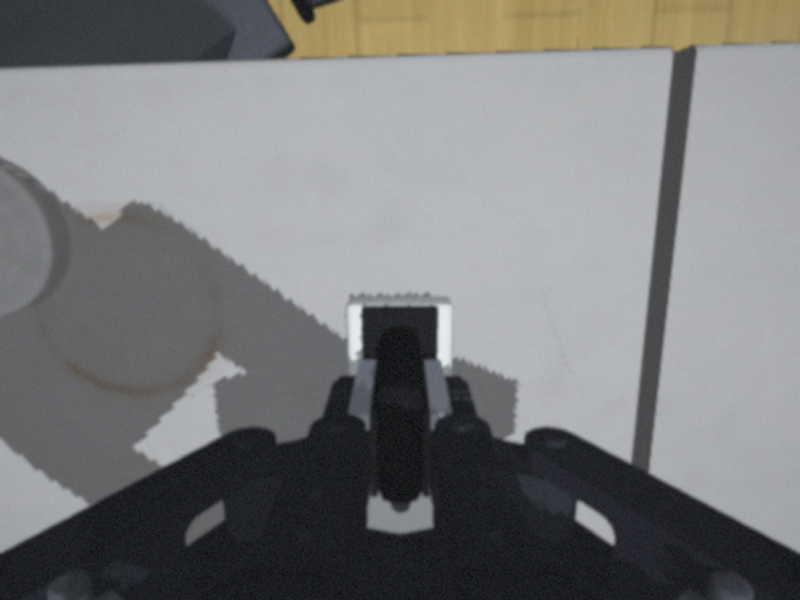

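The wrist camera looks back over the tab at (400,400) and can't see the plate, so I'll use a composite of the top and scene views.

Run:
```python
from h import *
import pickle
d,e=pickle.load(open("d3.pkl","rb"));s=vision.get_image("scene");pickle.dump(s,open("s3.pkl","wb"))
o,p,R,y=st();tv=[p[0],p[1],y-np.pi];z=p[2]-.0945
for h in((.08,.038),(.165,.038),(.165,-.038),(.08,-.038)): print("s plate",proj(s,W(tv,(*h,z+.014))).round(1))
for h in((-.075,.065,.016),(-.075,-.065,.016)): print("s press",proj(s,W(PR,h)).round(1))
a=cv2.resize(e["image"][145:245,190:270],None,fx=5,fy=5,interpolation=cv2.INTER_CUBIC)
b=cv2.resize(s["image"][180:305,160:260],None,fx=4,fy=4,interpolation=cv2.INTER_CUBIC)
cv2.imwrite("pics/c3.png",np.hstack([a,b]))
```

```text
s plate [229.6 274.6]
s plate [218.5 248.5]
s plate [246.5 239.4]
s plate [259.  264.4]
s press [208.1 254.7]
s press [254.7 239.5]
```

View pics/c3.png

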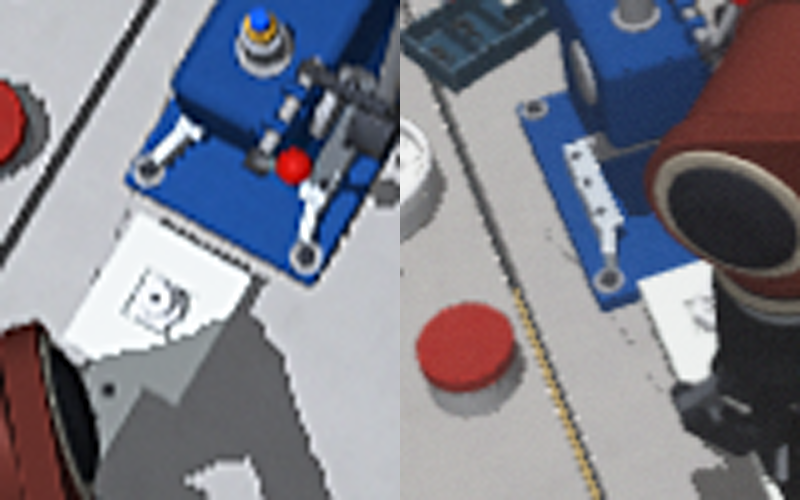

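The crop shows the plate's nose edge from (143,205) to (255,271) as predicted, and the guide's flare bolts at (150,168) and (306,257). I'll triangulate those bolts to check the centreline.

Run:
```python
from h import *
import pickle
D=pickle.load(open("d0.pkl","rb"));T=D["top"];S=D["scene"]
def ref(d,p,r=4):  # dark-hole / ring centre refine: centroid of low saturation pixels
    h=cv2.cvtColor(d["image"],cv2.COLOR_BGR2HSV).astype(float);x,y=np.round(p).astype(int)
    w=h[y-r:y+r+1,x-r:x+r+1];m=(w[...,1]<110).astype(float);yy,xx=np.mgrid[y-r:y+r+1,x-r:x+r+1];return np.array([(xx*m).sum(),(yy*m).sum()])/m.sum()
P={}
for n,a,b in(("L",(219.7,178.6),(212.2,249.1)),("R",(251.0,196.2),(250.6,236.3))):
    X=tri(T,a,S,b);P[n]=X;print(n,X.round(4),inv(PR,X),[inv(PR,onz(T,*a,z)).tolist() for z in(.02,.03)],[inv(PR,onz(S,*b,z)).tolist() for z in(.02,.03)])
# blue base mask outline bottom part, top view
for d,nm in((T,"top"),(S,"scene")):
    h=cv2.cvtColor(d["image"],cv2.COLOR_BGR2HSV).astype(int);m=((abs(h[...,0]-110)<14)&(h[...,1]>130)).astype(np.uint8)
    m=cv2.dilate(m,np.ones((2,2)),anchor=(0,0))*0+m
    # rays sampled along front edge: for y offsets, march along press x to find first blue pixel
    res=[]
    for y in np.linspace(-.05,.05,11):
        for x in np.arange(-.11,-.05,.0005):
            u=proj(d,W(PR,(x,y,.016))).round().astype(int)
            if m[u[1],u[0]]: res.append((round(y,3),round(x*1000,1)));break
    print(nm,"front edge x(mm):",res)
    res=[]
    for x in np.linspace(-.068,-.048,6):
        e=[]
        for sgn in(1,-1):
            for y in np.arange(.09,.04,-.0005):
                u=proj(d,W(PR,(x,sgn*y,.016))).round().astype(int)
                if m[u[1],u[0]]: e.append(round(sgn*y*1000,1));break
        res.append((round(x,3),e))
    print(nm,"side edges:",res)
```

```text
L [0.6634 0.1425 0.0212] [-0.0656  0.0507  0.0212] [[-0.0653, 0.0512, 0.02], [-0.0666, 0.0491, 0.03]] [[-0.0649, 0.0503, 0.02], [-0.0726, 0.0518, 0.03]]
R [0.6078 0.0505 0.022 ] [-0.0646 -0.0568  0.022 ] [[-0.064, -0.056, 0.02], [-0.0653, -0.0571, 0.03]] [[-0.0635, -0.0579, 0.02], [-0.0713, -0.055, 0.03]]
top front edge x(mm): [(np.float64(-0.05), np.float64(-78.0)), (np.float64(-0.04), np.float64(-77.0)), (np.float64(-0.03), np.float64(-75.5)), (np.float64(-0.02), np.float64(-78.0)), (np.float64(-0.01), np.float64(-77.0)), (np.float64(0.0), np.float64(-77.0)), (np.float64(0.01), np.float64(-78.0)), (np.float64(0.02), np.float64(-78.0)), (np.float64(0.03), np.float64(-79.0)), (np.float64(0.04), np.float64(-78.0)), (np.float64(0.05), np.float64(-80.5))]
top side edges: [(np.float64(-0.068), [np.float64(43.5), np.float64(-66.5)]), (np.float64(-0.064), [np.float64(42.5), np.float64(-67.5)]), (np.float64(-0.06), [np.float64(45.0), np.float64(-68.5)]), (np.float64(-0.056), [np.float64(61.5), np.float64(-66.0)]), (np.float64(-0.052), [np.float64(64.0), np.float64(-65.0)]), (np.float64(-0.0
[... 168 characters left out ...]
, np.float64(-82.5)), (np.float64(-0.02), np.float64(-85.0)), (np.float64(-0.01), np.float64(-84.5)), (np.float64(0.0), np.float64(-84.0)), (np.float64(0.01), np.float64(-85.0)), (np.float64(0.02), np.float64(-82.5)), (np.float64(0.03), np.float64(-85.5)), (np.float64(0.04), np.float64(-84.5)), (np.float64(0.05), np.float64(-84.0))]
scene side edges: [(np.float64(-0.068), [np.float64(42.5), np.float64(-48.0)]), (np.float64(-0.064), [np.float64(41.0), np.float64(-45.5)]), (np.float64(-0.06), [np.float64(-47.0)]), (np.float64(-0.056), [np.float64(63.0), np.float64(-45.5)]), (np.float64(-0.052), [np.float64(62.0), np.float64(-64.5)]), (np.float64(-0.048), [np.float64(63.5), np.float64(-64.0)])]
```

The centreline is about 1.7 mm toward -y and the yaw about 0.35° more than fitted, so I'll adopt that and bring the nose over the base plate.

```bash
cat >> h.py <<'E'
_n=W(PR,(-.001,-.0014,0)); PR=[_n[0],_n[1],np.radians(-31.3)]
YP=np.radians(180-31.3)
E
python3 - <<'E'
from h import *
go(W(PR,(-.230,0,.1115)),YP)
E
```

```text
t 9.15 pos [0.4776 0.198  0.1245] press [-0.2518  0.0034  0.1245] yaw 148.4 tilt [-0.001 -0.    -1.   ] F [-0.1  0.1 -1.7] open 0.0108 q [ 0.25 -0.02  2.    0.    1.16 -0.77]
 tool-shift [-0.0218 -0.0033  0.013 ] turn -0.0053
```

drive_tool(
  rows=[
    [[-0.003,-0.001,0],-0.005],
    [[-0.006,-0.002,0],0],
    [[-0.006,0,0],0],
    [[-0.005,0,0],0],
    [[-0.002,0,0],0],
    [[0,0,0.004],0],
    [[0,0,0.004],0],
    [[0,0,0.003],0],
    [[0,0,0],0],
    [[0,0,0],0],
  ],
)

```text
t: 10.15
tool_pos: [0.4947, 0.1839, 0.1138]
tool_rot: [-0.848, -3.025, 0.0]
contact_force: [0.0, 0.4, -2.0]
opening: 0.011
grip_force: 97.4
```

Run:
```python
from h import *
go(W(PR,(-.180,0,.1115)),YP)
```

```text
t 10.15 pos [0.4947 0.1839 0.1138] press [-2.299e-01  2.000e-04  1.138e-01] yaw 148.68 tilt [-0.001 -0.    -1.   ] F [ 0.   0.4 -2. ] open 0.011 q [ 0.21  0.02  1.98  0.    1.14 -0.81]
 tool-shift [-0.0499 -0.0002  0.0023] turn -0.0003
```

drive_tool(
  rows=[
    [[0,0,0.001],0],
    [[0,0,0.001],0],
    [[0,0,0],0],
    [[0,0,0],0],
  ],
)

```text
t: 10.55
tool_pos: [0.495, 0.1838, 0.1121]
tool_rot: [0.848, 3.025, 0.0]
contact_force: [-0.9, -0.4, -1.6]
opening: 0.0106
grip_force: 97.4
```

drive_tool(
  rows=[
    [[0,0,0.001],0],
    [[0,0,0.0005],0],
    [[0,0,0],0],
    [[0,0,0],0],
  ],
)

```text
t: 10.95
tool_pos: [0.495, 0.1838, 0.1107]
tool_rot: [0.848, 3.025, 0.0]
contact_force: [-0.0, 0.9, -3.0]
opening: 0.0111
grip_force: 97.4
```

drive_tool(
  rows=[
    [[-0.002,0,0],0],
    [[-0.004,0,0],0],
    [[-0.004,0,0],0],
    [[-0.004,0,0],0],
    [[-0.004,0,0],0],
    [[-0.004,0,0],0],
    [[-0.003,0,0],0],
    [[0,0,0],0],
  ],
)

```text
t: 11.75
tool_pos: [0.5167, 0.1705, 0.1106]
tool_rot: [0.849, 3.025, 0.0]
contact_force: [0.3, 0.2, -1.1]
opening: 0.0109
grip_force: 97.5
```

Run:
```python
from h import *
go(W(PR,(-.180,0,.1115)),YP);print(inv([0,0,PR[2]],st()[0]["contact_force"]))
```

```text
t 11.75 pos [0.5167 0.1705 0.1106] press [-0.2042  0.0003  0.1106] yaw 148.65 tilt [ 0. -0. -1.] F [ 0.3  0.2 -1.1] open 0.0109 q [ 0.18  0.06  1.95 -0.    1.13 -0.84]
 tool-shift [-0.0242 -0.0002 -0.0009] turn -0.0009
[ 0.1316  0.3206 -1.1188]
```

drive_tool(
  rows=[
    [[-0.003,0,0],0],
    [[-0.003,0,0],0],
    [[-0.003,0,0],0],
    [[-0.003,0,0],0],
    [[-0.003,0,0],0],
    [[-0.003,0,0],0],
    [[-0.002,0,0],0],
    [[0,0,0],0],
  ],
)

```text
t: 12.55
tool_pos: [0.5337, 0.1602, 0.1106]
tool_rot: [0.849, 3.025, -0.0]
contact_force: [-0.2, 0.1, -1.9]
opening: 0.0107
grip_force: 97.6
```

Run:
```python
from h import *
go(W(PR,(-.125,0,.1115)),YP);o=st()[0];print(inv([0,0,PR[2]],o["contact_force"]),o["wrist_torque"])
```

```text
t 12.55 pos [0.5337 0.1602 0.1106] press [-0.1843  0.0002  0.1106] yaw 148.65 tilt [ 0. -0. -1.] F [-0.2  0.1 -1.9] open 0.0107 q [ 0.16  0.09  1.91 -0.    1.13 -0.87]
 tool-shift [-0.0593 -0.0002 -0.0008] turn -0.0008
[-0.1967 -0.0151 -1.9037] [ 0.07986098  0.02370656 -0.03728192]
```

No lateral force, so it's running free. Continuing.

drive_tool(
  rows=[
    [[-0.003,0,0],0],
    [[-0.004,0,0],0],
    [[-0.004,0,0],0],
    [[-0.004,0,0],0],
    [[-0.004,0,0],0],
    [[-0.004,0,0],0],
    [[-0.004,0,0],0],
    [[-0.003,0,0],0],
    [[0,0,0],0],
  ],
)

```text
t: 13.45
tool_pos: [0.5594, 0.1445, 0.1106]
tool_rot: [0.849, 3.024, -0.0]
contact_force: [0.3, 0.2, -2.2]
opening: 0.0111
grip_force: 97.6
```

drive_tool(
  rows=[
    [[-0.004,0,0],0],
    [[-0.004,0,0],0],
    [[-0.004,0,0],0],
    [[-0.004,0,0],0],
    [[-0.003,0,0],0],
    [[-0.002,0,0],0],
    [[0,0,0],0],
  ],
)

```text
t: 14.15
tool_pos: [0.5773, 0.1337, 0.1106]
tool_rot: [0.848, 3.024, -0.0]
contact_force: [0.1, 0.2, -1.8]
opening: 0.0109
grip_force: 97.6
```

Run:
```python
from h import *
go(W(PR,(-.125,0,.1115)),YP);o=st()[0];print(inv([0,0,PR[2]],o["contact_force"]),o["wrist_torque"])
```

```text
t 14.15 pos [0.5773 0.1337 0.1106] press [-0.1332  0.0002  0.1106] yaw 148.66 tilt [ 0. -0. -1.] F [ 0.1  0.2 -1.8] open 0.0109 q [ 0.1   0.17  1.83 -0.    1.14 -0.92]
 tool-shift [-0.0082 -0.0002 -0.0009] turn -0.0007
[-0.0436  0.2394 -1.8496] [ 0.00918748  0.03808265 -0.02438061]
```

drive_tool(
  rows=[
    [[-0.002,0,0],0],
    [[-0.002,0,0],0],
    [[-0.002,0,0],0],
    [[-0.001,0,0],0],
    [[0,0,0],0],
  ],
)

```text
t: 14.65
tool_pos: [0.5831, 0.1301, 0.1106]
tool_rot: [0.848, 3.025, -0.0]
contact_force: [-0.4, -0.4, -0.8]
opening: 0.0108
grip_force: 97.6
```

drive_tool(
  rows=[
    [[-0.001,0,0],0],
    [[-0.001,0,0],0],
    [[0,0,0],0],
  ],
)

```text
t: 14.95
tool_pos: [0.5848, 0.1291, 0.1106]
tool_rot: [0.848, 3.025, -0.0]
contact_force: [-0.1, 0.4, -0.8]
opening: 0.0108
grip_force: 97.6
```

drive_tool(
  rows=[
    [[-0.001,0,0],0],
    [[-0.001,0,0],0],
    [[0,0,0],0],
  ],
)

```text
t: 15.25
tool_pos: [0.5864, 0.1281, 0.1106]
tool_rot: [0.848, 3.025, -0.0]
contact_force: [-0.2, -0.2, -1.4]
opening: 0.0107
grip_force: 97.6
```

Run:
```python
from h import *
go(W(PR,(-.125,0,.1115)),YP);o=st()[0];print(inv([0,0,PR[2]],o["contact_force"]),o["wrist_torque"])
```

```text
t 15.25 pos [0.5864 0.1281 0.1106] press [-0.1225  0.0002  0.1106] yaw 148.67 tilt [ 0. -0. -1.] F [-0.2 -0.2 -1.4] open 0.0107 q [ 0.09  0.19  1.81 -0.    1.14 -0.93]
 tool-shift [ 0.0025 -0.0002 -0.0009] turn -0.0005
[-0.0831 -0.244  -1.4449] [ 0.06893296  0.09627054 -0.00397779]
```

drive_tool(
  rows=[
    [[-0.001,0,0],0],
    [[-0.001,0,0],0],
    [[0,0,0],0],
  ],
)

```text
t: 15.55
tool_pos: [0.5867, 0.1279, 0.1105]
tool_rot: [-0.847, -3.021, -0.0]
contact_force: [-8.2, 3.3, 4.4]
opening: 0.0108
grip_force: 98.4
```

drive_tool(
  rows=[
    [[-0.001,0,0],0],
    [[-0.001,0,0],0],
    [[0,0,0],0],
  ],
)

```text
t: 15.85
tool_pos: [0.5869, 0.1278, 0.1105]
tool_rot: [-0.845, -3.016, -0.0]
contact_force: [-15.9, 7.4, 10.0]
opening: 0.0112
grip_force: 99.2
```

Run:
```python
from h import *
go(W(PR,(-.125,0,.1115)),YP);o=st()[0];print(inv([0,0,PR[2]],o["contact_force"]),o["wrist_torque"])
```

```text
t 15.85 pos [0.5869 0.1278 0.1105] press [-0.122   0.0002  0.1105] yaw 148.7 tilt [-0.009  0.003 -1.   ] F [-15.9   7.4  10. ] open 0.0112 q [ 0.09  0.19  1.8   0.    1.15 -0.94]
 tool-shift [ 0.0031 -0.0002 -0.001 ] turn 0.0
[-17.4873  -1.9381  10.009 ] [0.67479582 1.57441203 0.01265157]
```

It is home against the back stop, pushing at 17 N. Now I'll ease the push, release and rise.

drive_tool(
  rows=[
    [[0.001,0,0],0],
    [[0.001,0,0],0],
    [[0,0,0],0],
  ],
)

```text
t: 16.15
tool_pos: [0.5867, 0.1279, 0.1105]
tool_rot: [-0.846, -3.021, 0.0]
contact_force: [-7.6, 3.0, 2.9]
opening: 0.0108
grip_force: 98.2
```

drive_tool(
  rows=[
    [[0,0,0],0],
    [[0,0,0],0],
    [[0,0,0],0],
    [[0,0,0],0],
    [[0,0,0],0],
    [[0,0,0],0],
  ],
  jaw=0.4,
)

```text
t: 16.75
tool_pos: [0.5881, 0.127, 0.1106]
tool_rot: [0.848, 3.025, 0.0]
contact_force: [-0.8, -0.4, 0.1]
opening: 0.0512
grip_force: 0.0
```

drive_tool(
  rows=[
    [[0,0,-0.005],0],
    [[0,0,-0.02],0],
    [[0,0,-0.04],0],
    [[0.005,0,-0.045],0],
    [[0.01,0,-0.05],0],
    [[0.01,0,-0.05],0],
    [[0,0,-0.03],0],
    [[0,0,0],0],
  ],
)

```text
t: 17.55
tool_pos: [0.5687, 0.1403, 0.3566]
tool_rot: [0.845, 3.014, 0.007]
contact_force: [-0.3, -0.8, 0.4]
opening: 0.0511
grip_force: 0.0
```

Run:
```python
from h import *
import pickle
e=vision.get_image("top");s=vision.get_image("scene");pickle.dump((e,s),open("d4.pkl","wb"))
go(W(PR,(-.055,-.085,.31)),YP)
hv=W([0,0,PR[2]],(.002,0,0))
for n,im in(("t",e),("s",s)):
  for h in((-.141,0,.076),(-.109,0,.076),(-.045,.038,.03),(-.045,-.038,.03)): print(n,(proj(im,W(PR,h)+hv)).round(1))
a=cv2.resize(e["image"][120:240,190:286],None,fx=4.5,fy=4.5,interpolation=cv2.INTER_CUBIC)
b=cv2.resize(s["image"][150:300,180:270],None,fx=3.6,fy=3.6,interpolation=cv2.INTER_CUBIC)
cv2.imwrite("pics/c4.png",np.hstack([a,b]))
```

```text
t 17.65 pos [0.5672 0.14   0.3498] press [-0.1452  0.0004  0.3498] yaw 148.68 tilt [ 0.002  0.    -1.   ] F [-0.4  0.5 -0.1] open 0.0513 q [ 0.11 -0.07  1.66 -0.    1.55 -0.91]
 tool-shift [-0.0901 -0.0854  0.0399] turn -0.0004
t [219.9 206.4]
t [225.8 196.6]
t [227.4 174.3]
t [249.6 186.9]
s [240.3 250.9]
s [235.7 241.4]
s [214.6 239.4]
s [241.5 230.7]
```

View pics/c4.png

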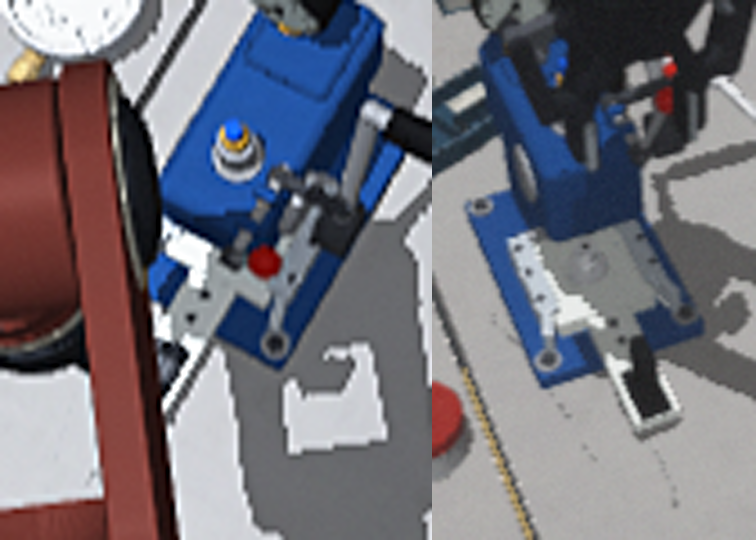

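The tray is home in the guide and the adaptor upright: scene crop (590,262), tab (650,385), knob at top crop (264,263). Next is the catch, with fingers shut, on the outer side of the knob.

```bash
cat >> h.py <<'E'
_n=W(PR,(.002,0,0)); PR=[_n[0],_n[1],PR[2]]
E
python3 - <<'E'
from h import *
import pickle
D=pickle.load(open("d0.pkl","rb"));T=D["top"];S=D["scene"]
print("knob",inv(PR,tri(T,(248.1,177.6),S,(246,177.2))),"grip",inv(PR,tri(T,(292.9,155.7),S,(258.2,134.3))), "exp grip .0336 -.121 .2706")
h=cv2.cvtColor(pickle.load(open("d4.pkl","rb"))[0]["image"],cv2.COLOR_BGR2HSV).astype(int)
go(W(PR,(-.059,-.098,.35)),YP)
E
```

```text
knob [-0.0585 -0.0505  0.2301] grip [ 0.0305 -0.1194  0.2726] exp grip .0336 -.121 .2706
t 17.65 pos [0.5672 0.14   0.3498] press [-0.1472  0.0004  0.3498] yaw 148.68 tilt [ 0.002  0.    -1.   ] F [-0.4  0.5 -0.1] open 0.0513 q [ 0.11 -0.07  1.66 -0.    1.55 -0.91]
 tool-shift [-0.0882 -0.0983 -0.0002] turn -0.0004
```

drive_tool(
  rows=[
    [[0,-0.02,0],0],
    [[0,-0.03,0],0],
    [[0,-0.03,0],0],
    [[0,-0.018,0],0],
    [[-0.015,0,0],0],
    [[-0.03,0,0],0],
    [[-0.03,0,0],0],
    [[-0.012,0,0],0],
    [[0,0,0],0],
    [[0,0,0],0],
  ],
  jaw=1,
  grip_force=30,
)

```text
t: 18.65
tool_pos: [0.5898, 0.0113, 0.3477]
tool_rot: [-0.847, -3.023, -0.0]
contact_force: [-0.4, 0.3, 0.6]
opening: 0.0001
grip_force: 0.0
```

Run:
```python
from h import *
go(W(PR,(-.059,-.098,.2876)),YP)
```

```text
t 18.65 pos [0.5898 0.0113 0.3477] press [-0.061  -0.0978  0.3477] yaw 148.68 tilt [-0.002  0.001 -1.   ] F [-0.4  0.3  0.6] open 0.0001 q [-0.11 -0.05  1.64  0.    1.55 -1.13]
 tool-shift [-0.0021 -0.0002  0.0601] turn -0.0004
```

drive_tool(
  rows=[
    [[0,0,0.01],0],
    [[0,0,0.02],0],
    [[0,0,0.02],0],
    [[0,0,0.01],0],
    [[0,0,0],0],
    [[0,0,0],0],
  ],
)

```text
t: 19.25
tool_pos: [0.5903, 0.0112, 0.2891]
tool_rot: [0.848, 3.025, 0.0]
contact_force: [0.3, -0.3, 0.5]
opening: -0.0003
grip_force: 0.0
```

drive_tool(
  rows=[
    [[0,0.004,0],0],
    [[0,0.008,0],0],
    [[0,0.008,0],0],
    [[0,0.008,0],0],
    [[0,0.008,0],0],
    [[0,0.004,0],0],
    [[0,0,0],0],
  ],
)

```text
t: 19.95
tool_pos: [0.6116, 0.0459, 0.2885]
tool_rot: [0.847, 3.025, 0.001]
contact_force: [0.2, -0.7, 0.7]
opening: 0.0
grip_force: 0.0
```

Run:
```python
from h import *
go(W(PR,(-.060,-.015,.2876)),YP)
o=st()[0];print(inv([0,0,PR[2]],o["contact_force"]))
e=vision.get_image("top")
h=cv2.cvtColor(e["image"],cv2.COLOR_BGR2HSV).astype(int);m=(((h[...,0]<8)|(h[...,0]>172))&(h[...,1]>150)&(h[...,2]>90)).astype(np.uint8)
n,l,s,c=cv2.connectedComponentsWithStats(m)
for i in range(1,n):
    if s[i,4]>8 and 225<c[i][0]<275 and 150<c[i][1]<200: print(c[i],s[i],inv(PR,onz(e,*c[i],.23)))
for th in(0,.3,.6,.9,1.1,1.3,1.5):
    a=-np.radians(35)+th;print(th,proj(e,W(PR,(-.056,-.028+.045*np.sin(a),.188+.045*np.cos(a)))).round(1))
```

```text
t 19.95 pos [0.6116 0.0459 0.2885] press [-0.0604 -0.057   0.2885] yaw 148.72 tilt [ 0.     0.001 -1.   ] F [ 0.2 -0.7  0.7] open 0.0 q [-0.05  0.03  1.66  0.    1.45 -1.07]
 tool-shift [-0.0004  0.042   0.0009] turn 0.0003
[ 0.5508 -0.4494  0.7   ]
[265.75       153.41666667] [265 149   2   9  12] [ 0.0154 -0.056   0.23  ]
[268.19230769 191.23076923] [268 180   3  23  26] [-0.0626 -0.1075  0.23  ]
0 [250.2 178.4]
0.3 [245.8 175.4]
0.6 [241.  172.5]
0.9 [236.3 170. ]
1.1 [233.4 168.7]
1.3 [231.  167.7]
1.5 [229.  167.1]
```

drive_tool(
  rows=[
    [[0,0.005,0],0],
    [[0,0.006,0],0],
    [[0,0.006,0],0],
    [[0,0.006,0],0],
    [[0,0.006,0],0],
    [[0,0.006,0],0],
    [[0,0.006,0],0],
    [[0,0.003,0],0],
    [[0,0,0],0],
  ],
)

```text
t: 20.9
tool_pos: [0.6344, 0.0833, 0.2889]
tool_rot: [0.847, 3.025, 0.001]
contact_force: [0.2, -0.2, 0.5]
opening: 0.0001
grip_force: 0.0
```

```bash
cat >> h.py <<'E'
def knob():
  for nm in("top","scene"):
    e=vision.get_image(nm)
    h=cv2.cvtColor(e["image"],cv2.COLOR_BGR2HSV).astype(int);m=(((h[...,0]<8)|(h[...,0]>172))&(h[...,1]>150)&(h[...,2]>90)).astype(np.uint8)
    n,l,s,c=cv2.connectedComponentsWithStats(m)
    P={th:proj(e,W(PR,(-.056,-.028+.045*np.sin(th-.611),.188+.045*np.cos(th-.611)))).round(1) for th in(0,.6,.9,1.1,1.3,1.5)}
    print(nm,[(c[i].round(1).tolist(),s[i,2:].tolist()) for i in range(1,n) if s[i,4]>5 and np.hypot(*(c[i]-P[.9]))<30],{k:v.tolist() for k,v in P.items()})
E
python3 - <<'E'
from h import *
go(W(PR,(-.060,-.015,.2876)),YP)
o=st()[0];print(inv([0,0,PR[2]],o["contact_force"]));knob()
E
```

```text
t 20.9 pos [0.6344 0.0833 0.2889] press [-0.0602 -0.0131  0.2889] yaw 148.7 tilt [ 0.001  0.001 -1.   ] F [ 0.2 -0.2  0.5] open 0.0001 q [ 0.01  0.1   1.59  0.    1.45 -1.01]
 tool-shift [-0.0002 -0.0019  0.0013] turn 0.0
[ 0.2894 -0.0759  0.4669]
top [([255.0, 157.5], [1, 20, 20]), ([221.0, 150.9], [5, 3, 7]), ([247.6, 178.2], [3, 21, 30]), ([255.7, 183.5], [2, 18, 23]), ([224.1, 190.5], [46, 5, 78])] {0: [250.2, 178.4], 0.6: [241.0, 172.5], 0.9: [236.3, 170.0], 1.1: [233.4, 168.7], 1.3: [231.0, 167.7], 1.5: [229.0, 167.1]}
scene [([247.7, 170.0], [6, 8, 31]), ([222.6, 187.2], [7, 7, 38])] {0: [246.4, 177.7], 0.6: [236.0, 177.9], 0.9: [230.6, 180.0], 1.1: [227.3, 182.1], 1.3: [224.4, 184.6], 1.5: [221.9, 187.3]}
```

The scene view puts the knob at (222.6,187.2), which is about 1.46 rad, so the catch is flipped. Now I'll rise, turn a quarter and go over the lever grip.

drive_tool(
  rows=[
    [[0,-0.008,0],0],
    [[0,-0.004,-0.01],0],
    [[0,0,-0.03],0],
    [[0,0,-0.04],0],
    [[0,0,-0.03],0],
    [[0,0,0],0.14],
    [[0,0,0],0.14],
    [[0,0,0],0.14],
    [[0,0,0],0.14],
    [[0,0,0],0.14],
  ],
)

```text
t: 22.0
tool_pos: [0.6276, 0.072, 0.3998]
tool_rot: [1.842, 2.544, 0.001]
contact_force: [-0.6, -1.0, -0.3]
opening: -0.0002
grip_force: 0.0
```

drive_tool(
  rows=[
    [[0,0,0],0.14],
    [[0,0,0],0.14],
    [[0,0,0],0.14],
    [[0,0,0],0.14],
    [[0,0,0],0.14],
    [[0,0,0],0.14],
    [[0,0,0],0.03],
    [[0,0,0],0],
    [[0,0,0],0],
  ],
  jaw=0.35,
)

```text
t: 22.9
tool_pos: [0.6277, 0.0721, 0.3994]
tool_rot: [2.738, 1.541, 0.001]
contact_force: [-0.6, 0.0, 0.0]
opening: 0.0553
grip_force: 0.0
```

Run:
```python
from h import *
go(W(PR,(.032,-.118,.40)),YP-np.pi/2)
knob()
```

```text
t 22.9 pos [0.6277 0.0721 0.3994] press [-0.0602 -0.0261  0.3994] yaw 58.74 tilt [ 0.001  0.    -1.   ] F [-0.6  0.   0. ] open 0.0553 q [-0.    0.03  1.48  0.    1.63  0.54]
 tool-shift [-0.0919  0.0921 -0.0006] turn 0.0007
top [([251.0, 147.0], [1, 13, 13]), ([218.9, 151.5], [6, 4, 8]), ([262.0, 161.5], [1, 22, 22]), ([227.1, 152.9], [10, 2, 11]), ([226.2, 187.5], [52, 2, 75])] {0: [250.2, 178.4], 0.6: [241.0, 172.5], 0.9: [236.3, 170.0], 1.1: [233.4, 168.7], 1.3: [231.0, 167.7], 1.5: [229.0, 167.1]}
scene [([235.4, 158.1], [5, 9, 24]), ([246.4, 167.0], [8, 15, 57]), ([222.5, 187.0], [8, 7, 40])] {0: [246.4, 177.7], 0.6: [236.0, 177.9], 0.9: [230.6, 180.0], 1.1: [227.3, 182.1], 1.3: [224.4, 184.6], 1.5: [221.9, 187.3]}
```

drive_tool(
  rows=[
    [[-0.02,0.02,0],0],
    [[-0.03,0.03,0],0],
    [[-0.03,0.03,0],0],
    [[-0.012,0.012,0],0],
    [[0,0,0],0],
    [[0,0,0],0],
  ],
)

```text
t: 23.6
tool_pos: [0.6586, -0.0535, 0.3986]
tool_rot: [-2.737, -1.54, -0.0]
contact_force: [0.9, 0.3, 0.4]
opening: 0.0554
grip_force: 0.0
```

Run:
```python
from h import *
go(W(PR,(.032,-.118,.3255)),YP-np.pi/2)
d=vision.get_image("wrist");cv2.imwrite("pics/w9.png",d["image"])
for p in((.0336,-.076,.2706),(.0336,-.166,.2706),(.0305,-.1194,.2726)): print(proj(d,W(PR,p)).round(1))
h=cv2.cvtColor(d["image"],cv2.COLOR_BGR2GRAY)
```

```text
t 23.6 pos [ 0.6586 -0.0535  0.3986] press [ 0.0315 -0.1175  0.3986] yaw 58.72 tilt [-0.     0.001 -1.   ] F [0.9 0.3 0.4] open 0.0554 q [-0.19  0.1   1.41  0.    1.63  0.35]
 tool-shift [-0.0006  0.0006  0.0731] turn 0.0003
[259.9 145.9]
[259.4 276.5]
[254.9 213.6]
```

View pics/w9.png

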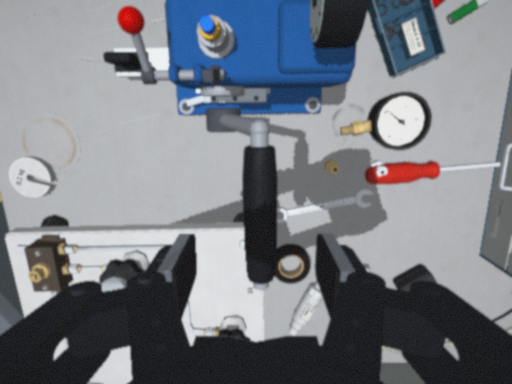

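The wrist view shows the lever grip at column 260, rows 148-280, centred between the fingers, with the catch knob flipped at (131,20). Descending and gripping.

drive_tool(
  rows=[
    [[0,0.002,0.01],0],
    [[0,0,0.02],0],
    [[0,0,0.02],0],
    [[0,0,0.015],0],
    [[0,0,0.008],0],
    [[0,0,0],0],
    [[0,0,0],0],
  ],
)

```text
t: 24.35
tool_pos: [0.6606, -0.0548, 0.3263]
tool_rot: [2.737, 1.54, 0.001]
contact_force: [0.1, 0.5, 0.4]
opening: 0.0557
grip_force: 0.0
```

drive_tool(
  rows=[
    [[0,0,0],0],
    [[0,0,0],0],
    [[0,0,0],0],
    [[0,0,0],0],
    [[0,0,0],0],
    [[0,0,0],0],
  ],
  jaw=1,
  grip_force=30,
)

```text
t: 24.95
tool_pos: [0.6607, -0.0551, 0.327]
tool_rot: [2.737, 1.54, 0.002]
contact_force: [-0.9, -0.6, 4.9]
opening: 0.0205
grip_force: 29.7
```

```bash
cat >> h.py <<'E'
def lev():
    o,p,R,y=st();L=inv(PR,p);gx,gz=L[0],L[2]-.054-.145
    th=np.arctan2(-gx,gz)+np.radians(15);print("t",round(o["t"],2),"press",L,"lever~",round(th,3),"r",np.hypot(gx,gz).round(4),"F",inv([0,0,PR[2]],o["contact_force"]).round(1),"open",round(o["opening"],4),"grip",round(o["grip_force"],1))
E
python3 - <<'E'
from h import *
lev();knob()
pr=None
for th in np.arange(0,1.1,.07):
    a=th-np.radians(15);q=np.array([-130*np.sin(a),130*np.cos(a)]);print(round(th,2),q.round(1),None if pr is None else (q-pr).round(1));pr=q
E
```

```text
t 24.95 press [ 0.0341 -0.1177  0.327 ] lever~ 0.001 r 0.1325 F [-0.4 -1.   4.9] open 0.0205 grip 29.7
top [([259.6, 162.5], [2, 8, 8]), ([228.4, 167.5], [7, 6, 35]), ([256.7, 184.1], [4, 17, 28])] {0: [250.2, 178.4], 0.6: [241.0, 172.5], 0.9: [236.3, 170.0], 1.1: [233.4, 168.7], 1.3: [231.0, 167.7], 1.5: [229.0, 167.1]}
scene [([235.3, 157.2], [5, 11, 29]), ([246.5, 166.7], [8, 14, 51]), ([222.7, 187.0], [7, 7, 40])] {0: [246.4, 177.7], 0.6: [236.0, 177.9], 0.9: [230.6, 180.0], 1.1: [227.3, 182.1], 1.3: [224.4, 184.6], 1.5: [221.9, 187.3]}
0.0 [ 33.6 125.6] None
0.07 [ 24.8 127.6] [-8.9  2. ]
0.14 [ 15.8 129. ] [-9.   1.4]
0.21 [  6.7 129.8] [-9.1  0.8]
0.28 [ -2.4 130. ] [-9.1  0.2]
0.35 [-11.5 129.5] [-9.1 -0.5]
0.42 [-20.5 128.4] [-9.  -1.1]
0.49 [-29.4 126.6] [-8.9 -1.7]
0.56 [-38.2 124.3] [-8.8 -2.4]
0.63 [-46.8 121.3] [-8.6 -3. ]
0.7 [-55.2 117.7] [-8.4 -3.6]
0.77 [-63.3 113.6] [-8.1 -4.1]
0.84 [-71.  108.9] [-7.8 -4.7]
0.91 [-78.5 103.6] [-7.4 -5.2]
0.98 [-85.5  97.9] [-7.1 -5.7]
1.05 [-92.2  91.7] [-6.6 -6.2]
```

The lever angle reads 0.00 in my frame, as it should. Now I'll pull along the arc in 0.07 rad steps.

drive_tool(
  rows=[
    [[0,-0.0045,-0.001],0],
    [[0,-0.0045,-0.001],0],
    [[0,-0.009,-0.0014],0],
    [[0,-0.009,-0.0008],0],
    [[0,-0.009,-0.0002],0],
    [[0,-0.009,0.0005],0],
    [[0,-0.009,0.0011],0],
    [[0,0,0],0],
  ],
)

```text
t: 25.85
tool_pos: [0.6146, -0.0276, 0.33]
tool_rot: [2.734, 1.538, 0.004]
contact_force: [2.5, -3.6, 5.7]
opening: 0.0207
grip_force: 29.9
```

Run:
```python
from h import *
lev()
```

```text
t 25.85 press [-0.0196 -0.1181  0.33  ] lever~ 0.41 r 0.1325 F [ 4.  -1.8  5.7] open 0.0207 grip 29.9
```

drive_tool(
  rows=[
    [[0,-0.0089,0.0022],0],
    [[0,-0.0088,0.0026],0],
    [[0,-0.0086,0.003],0],
    [[0,-0.0084,0.0036],0],
    [[0,0,0],0],
    [[0,0,0],0],
  ],
)

```text
t: 26.45
tool_pos: [0.585, -0.0097, 0.3179]
tool_rot: [2.736, 1.539, 0.0]
contact_force: [2.0, -4.5, 5.3]
opening: 0.021
grip_force: 30.4
```

Run:
```python
from h import *
lev();knob()
```

```text
t 26.45 press [-0.0542 -0.1183  0.3179] lever~ 0.69 r 0.1307 F [ 4.1 -2.8  5.3] open 0.021 grip 30.4
top [([244.0, 143.5], [5, 24, 44]), ([241.4, 160.0], [2, 7, 9]), ([228.4, 167.5], [7, 6, 35]), ([238.0, 186.3], [4, 27, 33])] {0: [250.2, 178.4], 0.6: [241.0, 172.5], 0.9: [236.3, 170.0], 1.1: [233.4, 168.7], 1.3: [231.0, 167.7], 1.5: [229.0, 167.1]}
scene [([240.0, 161.0], [15, 20, 120]), ([222.5, 187.0], [8, 7, 40])] {0: [246.4, 177.7], 0.6: [236.0, 177.9], 0.9: [230.6, 180.0], 1.1: [227.3, 182.1], 1.3: [224.4, 184.6], 1.5: [221.9, 187.3]}
```

drive_tool(
  rows=[
    [[0,-0.0045,0.0023],0],
    [[0,-0.0041,0.0021],0],
    [[0,-0.0039,0.0024],0],
    [[0,-0.0039,0.0024],0],
    [[0,-0.0037,0.0026],0],
    [[0,-0.0037,0.0026],0],
    [[0,-0.0035,0.0029],0],
    [[0,-0.0035,0.0029],0],
    [[0,0,0],0],
    [[0,0,0],0],
  ],
)

```text
t: 27.55
tool_pos: [0.5596, 0.0056, 0.2982]
tool_rot: [2.734, 1.537, 0.003]
contact_force: [3.5, -6.4, 4.9]
opening: 0.0211
grip_force: 31.9
```

Run:
```python
from h import *
lev()
```

```text
t 27.55 press [-0.0839 -0.1183  0.2982] lever~ 0.964 r 0.1299 F [ 6.3 -3.7  4.9] open 0.0211 grip 31.9
```

drive_tool(
  rows=[
    [[0,-0.0034,0.003],0],
    [[0,-0.0034,0.003],0],
    [[0,-0.002,0.002],0],
    [[0,0,0],0],
    [[0,0,0],0],
  ],
)

```text
t: 28.05
tool_pos: [0.5526, 0.0099, 0.2908]
tool_rot: [2.733, 1.536, 0.005]
contact_force: [4.3, -7.3, 6.1]
opening: 0.0206
grip_force: 31.7
```

Run:
```python
from h import *
lev()
```

```text
t 28.05 press [-0.092  -0.1183  0.2908] lever~ 1.048 r 0.13 F [ 7.5 -4.   6.1] open 0.0206 grip 31.7
```

drive_tool(
  rows=[
    [[0,-0.002,0.002],0],
    [[0,-0.001,0.001],0],
    [[0,0,0],0],
    [[0,0,0],0],
  ],
)

```text
t: 28.45
tool_pos: [0.5517, 0.0104, 0.2903]
tool_rot: [2.728, 1.532, 0.012]
contact_force: [8.5, -11.6, 9.6]
opening: 0.0206
grip_force: 32.2
```

Run:
```python
from h import *
lev()
```

```text
t 28.45 press [-0.093  -0.1184  0.2903] lever~ 1.056 r 0.1303 F [13.3 -5.5  9.6] open 0.0206 grip 32.2
```

The lever is at its stop: the angle stays at about 1.05 while the force jumped to about 16 N along the pull. I'll hold briefly, confirm, then hand in.

drive_tool(
  rows=[
    [[0,0,0],0],
    [[0,0,0],0],
    [[0,0,0],0],
    [[0,0,0],0],
    [[0,0,0],0],
  ],
)

```text
t: 28.95
tool_pos: [0.5518, 0.0104, 0.2903]
tool_rot: [2.728, 1.532, 0.012]
contact_force: [9.0, -11.5, 10.3]
opening: 0.0209
grip_force: 32.2
```

Run:
```python
from h import *
lev();knob();print(ctrl.finish_job())
```

```text
t 28.95 press [-0.093  -0.1183  0.2903] lever~ 1.056 r 0.1303 F [13.7 -5.2 10.3] open 0.0209 grip 32.2
top [([232.8, 166.1], [5, 14, 29]), ([226.9, 166.7], [5, 5, 15]), ([244.8, 170.7], [6, 4, 9]), ([230.3, 181.5], [4, 18, 24]), ([228.5, 196.4], [2, 7, 10]), ([243.5, 197.2], [4, 3, 6])] {0: [250.2, 178.4], 0.6: [241.0, 172.5], 0.9: [236.3, 170.0], 1.1: [233.4, 168.7], 1.3: [231.0, 167.7], 1.5: [229.0, 167.1]}
scene [([241.5, 162.6], [18, 21, 148]), ([222.5, 187.0], [8, 7, 40])] {0: [246.4, 177.7], 0.6: [236.0, 177.9], 0.9: [230.6, 180.0], 1.1: [227.3, 182.1], 1.3: [224.4, 184.6], 1.5: [221.9, 187.3]}
the job is handed in; nothing more can be done
None
```

Handed in at about 29 s: tray home against the back stop, catch then flipped to about 1.46 rad, and the lever held at its stop (about 1.05 rad); I did not look at the seal on the adaptor or re-check the pot, tape and spanner at the end.

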